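# Take the left-hand-threaded cap off the hydrogen trap

### The job

The filter in the hydrogen trap (red band) is due for a change: unscrew its brass cap, which like all fuel-gas fittings has a left-hand thread, and set it down gently, open side down, flat on the floor of the white parts tray. Let it come off by its thread without forcing or pulling it, and leave the blue-banded nitrogen trap's cap and everything else as they are.

Things in the scene. Friction and masses are not known exactly. Their poses are not given: they have to be found in the camera images.
- h2_trap: Hydrogen gas trap fixed to the bench: round housing 80 mm across and 40 mm high with a red band and red shoulder, then a neck 40 mm across up to 60 mm, from which a threaded post (30 mm across the thread, hidden under the cap) stands up to 86 mm. Origin on its axis at bench level, z up.
- h2_cap: Loose brass hexagonal cap (about 110 g) screwed on the hydrogen trap: 44 mm across flats, 51 mm across corners, 30 mm high, red dot on top, dark notches on its six corners. Origin on its axis at its lower rim, z up; one pair of flats faces its +y and -y, the others every 60 degrees. Starts fully home, rim 61 mm above the bench.
- h2_seat (a point): Centre of the top of the hydrogen trap's neck, 60 mm above the bench, on the cap's axis. A spring pin in the post pushes the cap up, with about 7 N when home, 5 N after 5 mm of climb and nothing beyond. Contact between cap and trap (spring, thread, seat together; about 12 N when home) must never pass 22 N, nor 14 N once the cap is over 7 mm up: climb with it by feel, do not push, pull or tighten.
- n2_trap: Nitrogen trap fixed to the bench, same form and size as the hydrogen trap but with a blue band. Origin on its axis at bench level.
- n2_cap (a joint): Turn of the nitrogen trap's cap (same size, blue dot, no notches), rad, 0 = tight, positive anticlockwise from above. Leave it alone.
- tray: White parts tray fixed to the bench, 190 mm (its x) by 160 mm (its y), rim 24 mm high, walls 4 mm, floor about 4 mm thick. Origin at the centre of its underside, z up.
- ferrule: Loose copper ring in the tray, 26 mm across, 12 mm high, standing in the tray's +x part about 40 mm to its +y side. Origin under its centre.
- spacer: Loose aluminium ring in the tray, 28 mm across, 10 mm high, in the tray's +x part about 40 mm to its -y side. Origin under its centre.
- wrench: Bystander: steel wrench lying on the bench beyond the traps.
- vial: Bystander: small amber vial, 28 mm across, 60 mm high.
- beaker: Bystander: glass beaker, 70 mm across, 90 mm high.
- septa_box: Bystander: green plastic box 70 by 100 by 30 mm.
- screwdriver: Bystander: screwdriver lying on the bench.
- h2_cap_top (a point): Centre of the cap's top, 30 mm above its rim. Left-hand thread: it unscrews clockwise seen from above (yaw falling), climbing somewhere between 5 and 30 mm a turn (the lead is not marked), and comes free after roughly a third to two thirds of a turn; the hand must climb with it. The thread has about 2 mm of up-and-down play; a cap let go on it keeps its turn but may settle that far.
Things that resemble listed ones, but are neither listed nor needed, are in the scene too. Of the things like the h2_cap, leave any that is green; of the rest the smaller one is meant.

How it is judged (in metres and radians):
On the way:
1. the cap has climbed its thread and stands loose on the post's axis, over 9 mm above its home (z of h2_cap in the frame of h2_seat above 0.01 m and horizontal distance between h2_cap and h2_seat below 0.012 m), for 0.1 s.
At the end, for the whole second after the job is handed in: The hydrogen cap stands flat (within 7 degrees), open side down, at rest on the floor of the tray (rim within 5 mm of the floor), released, with the nitrogen cap unturned and the other things where they were (x of h2_cap in the frame of tray between -0.085 and 0.085 m and y of h2_cap in the frame of tray between -0.07 and 0.07 m and z of h2_cap in the frame of tray between 0 and 0.009 m and angle between h2_cap's own z axis and vertical below 0.12 rad and linear speed of h2_cap below 0.02 m/s); the robot touches nothing.
It fails at once if the thread is forced: over 22 N between the cap and the hydrogen trap (contact force between h2_cap and h2_trap above 22 N).
It fails at once if the thread is forced when the spring is already off it (cap over 7 mm above its home): over 14 N (z of h2_cap in the frame of h2_seat above 0.008 m and contact force between h2_cap and h2_trap above 14 N).
It fails at once if the cap is dropped: it falls faster than 0.6 m/s out of the fingers (linear speed of h2_cap above 0.6 m/s and contact force between the fingers and h2_cap below 0.05 N).
It fails at once if the nitrogen cap is turned by more than 0.15 rad (value of joint n2_cap above 0.15 rad).
It fails at once if a bystander on the bench is moved by more than 30 mm, or a ring in the tray by more than 30 mm (distance of any of wrench, vial, beaker, septa_box, screwdriver, ferrule, spacer from where it was at the start of the episode above 0.03 m).
It also fails if it takes over 67 s, if anything falls off the work surface, if the arm or the gripper's body presses on something with over 40 N, if the wrist force passes 120 N, or if a joint passes its speed limit or range.

### The arm

A 6-joint arm with a two-finger parallel gripper is mounted at the origin on the work surface. World frame = base frame: x ahead of the robot, y to its left, z up, the work surface at z = 0. Lengths are in mm, angles in rad, forces in N, time in s.
With the tool pointing down it reaches from about 350 to 975 mm from the base axis. Payload 7.1 kg.
Tool frame: the origin (TCP) lies at the very end of the fingers, on their centre line; the grasp point (between the pads) lies ctrl.hold_point_z behind it (ctrl.hold_point_z is the distance from the TCP to the grasp point, in mm); z points along the fingers, y is the line along which they close (so a half turn about z gives the same grasp; the last joint's range is limited). The gripper opens to 88 mm and grips with 3 to 60 N. Pads are 20 mm wide; open, the fingers measure 115 mm over their backs; the gripper's body (75 mm by 178 mm) begins 61 mm behind the grasp point.
Start: joints at [1.108, 0.423, 1.63, -0, 1.089, -0.019], TCP at [268.326, 564.452, 222.675] pointing down, gripper open.
Joint ranges: [-3, 3], [-0.9, 2.11], [0.09, 2.58], [-1.31, 4.45], [0.11, 2.69], [-2.54, 2.54]. Speed limits (rad/s): [2.39, 2.39, 3.01, 3.14, 3.14, 3.14].

### API

Orientations are given as a rotation vector (axis times angle).
In Python, from workcell import ctrl gives the robot as it stands. The module is installed in compiled form; this text tells all that it offers.
- The arm moves only by the shell command python3 -m creep 'ROWS'. ROWS is JSON, a list of rows, each an object with "translation": the shift along the tool's x, y, z in mm, a list of three; "angular": the turn, a rotation vector about the tool's x, y, z in rad, a list of three; "jaw": the opening, from 0 (shut) to 1 (fully open). A call has exactly 8 rows; each row is the pose to reach, as a shift and turn from the pose commanded when the call began, along the tool's axes at that moment; what a row does not reach only later rows make up. A row lasts 1/8 s, in which the tool goes at most 62.5 mm and 10.7 degrees, less where a joint would pass 70% of its speed; a pose out of reach is approached as far as the arm can. A call with a gripper value outside its range is refused whole. The fingers move at their own pace and stop on an object; the grip force is fixed at half the most. Time passes only in rows, so rows that repeat a pose let the fingers close, or fill a call up. It gives the time, the measured TCP pose, the force, the opening and the grip force at its end, in the units of the state.
- ctrl.get_obs(): the state, without advancing time (a new reading comes with each control period).
- ctrl.get_image(name): name is "side" or "top"; returns the picture (384x512x3 uint8, red, green, blue); there is no depth.
- ctrl.camera_info(name): a dict with "camera_matrix" (3x3 intrinsics, pixels), "distortion" ([k1, k2, p1, p2, k3] as OpenCV has them; the pictures are not rectified), "world_from_camera" (4x4, takes a point from camera to world coordinates). Camera axes: x right, y up, looking along -z (the intrinsics and any distortion apply to the point x, -y, -z); pixel columns grow to the right and rows downward; lengths in mm; the calibration is good to about 2 mm. A picture is of the moment at which its call begins. camera_info takes no time and is no camera call.
- ctrl.close_job(): hands the job in; it is judged then, once.
Trained networks look in the newest picture that a camera, given by its name, has taken for a name from the list of things; names that differ only in an ending like _2 or _b are one class to them, and where a whole thing is asked for, a point or a joint stands for the part that bears it (a point fixed in the world has none). Each returns a list of dicts, best first, with "score" (0 to 1); they miss things now and then, are a little off and sometimes report something else, mostly with a low value. They report only what shows in the picture. A call takes as long as a camera call. They do not tell look-alikes from the thing itself.
- ctrl.look_for(camera, label): "rect" ([left, top, right, bottom] in pixels, round what is visible of it).
The state is a dict: "t": time; "qpos": joint angles; "qvel": joint speeds; "joint_torque": joint torques, N m; "ee_pos": TCP position; "orientation": TCP orientation; "ft_force": force on the tool from outside, world axes, zero at the start; "moment": the same for the moment, N m; "width": finger opening in mm; "grasp_force": force on a finger pad.
Only numpy, scipy, OpenCV 4.12 (cv2) and the standard library are available. Lean on these libraries where they do the work, as an engineer would, in place of code of your own. Each camera call takes 0.05 s, during which the arm holds its last target. There are 200 camera calls.

## Working session

There is one attempt and no reset: what is moved stays moved. The work goes in short steps, Python scripts to look and compute and a shell command to move; the robot and the scene stay as the last step left them, time stands still between calls to the robot, and variables do not carry over. Pictures are saved under pics/ and viewed, at most 10 in all, crops included, and the job is handed in when it is done.

```bash
mkdir -p pics; cat > h.py <<'E'
import numpy as np, cv2
from workcell import ctrl
def ray(cam,uv):
    c=ctrl.camera_info(cam);K=np.array(c["camera_matrix"],float);d=np.array(c["distortion"],float);T=np.array(c["world_from_camera"],float)
    p=cv2.undistortPoints(np.array([[uv]],float),K,d)[0,0]
    v=T[:3,:3]@np.array([p[0],-p[1],-1.]);return T[:3,3],v/np.linalg.norm(v)
def atz(cam,uv,z):
    o,v=ray(cam,uv);return o+v*(z-o[2])/v[2]
def tri(a,b):
    (o1,v1),(o2,v2)=ray("top",a),ray("side",b)
    s=np.linalg.lstsq(np.c_[v1,-v2],o2-o1,rcond=None)[0]
    p,q=o1+s[0]*v1,o2+s[1]*v2;return (p+q)/2,np.linalg.norm(p-q)
def proj(cam,P):
    c=ctrl.camera_info(cam);T=np.linalg.inv(np.array(c["world_from_camera"],float));p=T[:3,:3]@np.array(P,float)+T[:3,3]
    return cv2.projectPoints(np.array([[p[0],-p[1],-p[2]]]),np.zeros(3),np.zeros(3),np.array(c["camera_matrix"],float),np.array(c["distortion"],float))[0][0,0]
E
python3 - <<'E'
from h import *
np.set_printoptions(precision=1,suppress=True)
ims=[ctrl.get_image(n)[:,:,::-1] for n in("top","side")]
for n,i in zip(("top","side"),ims): cv2.imwrite(f"pics/{n}0.png",cv2.resize(i,(768,576),interpolation=cv2.INTER_CUBIC))
for n in("top","side"):
    print(n,np.array(ctrl.camera_info(n)["world_from_camera"]))
    for l in("h2_cap","n2_cap","h2_trap","n2_trap","tray","ferrule","spacer"):
        print(l,[(np.round(r["rect"],0).tolist(),round(r["score"],2)) for r in ctrl.look_for(n,l)][:5])
o=ctrl.get_obs();print(o["orientation"],o["ee_pos"],ctrl.hold_point_z,o["width"])
E
```

```text
top [[  -0.     1.    -0.1  493.7]
 [  -1.    -0.     0.    53.4]
 [   0.     0.1    1.  1137.9]
 [   0.     0.     0.     1. ]]
h2_cap [([288.0, 235.0, 313.0, 256.0], 0.88), ([336.0, 236.0, 357.0, 255.0], 0.66), ([368.0, 233.0, 386.0, 253.0], 0.59)]
n2_cap [([240.0, 231.0, 260.0, 247.0], 0.57), ([172.0, 222.0, 183.0, 232.0], 0.53)]
h2_trap [([328.0, 224.0, 355.0, 265.0], 0.6)]
n2_trap [([241.0, 231.0, 260.0, 245.0], 0.74), ([233.0, 219.0, 264.0, 257.0], 0.59)]
tray [([133.0, 210.0, 203.0, 291.0], 0.67)]
ferrule [([221.0, 144.0, 228.0, 161.0], 0.32)]
spacer [([339.0, 234.0, 355.0, 255.0], 0.53)]
side [[ -0.9   0.3  -0.3 333.2]
 [ -0.4  -0.7   0.6 650.5]
 [ -0.    0.7   0.8 855.4]
 [  0.    0.    0.    1. ]]
h2_cap [([309.0, 178.0, 336.0, 205.0], 0.91), ([198.0, 159.0, 250.0, 198.0], 0.57), ([343.0, 137.0, 353.0, 152.0], 0.56), ([329.0, 141.0, 348.0, 164.0], 0.54)]
n2_cap [([287.0, 198.0, 310.0, 221.0], 0.89)]
h2_trap [([320.0, 154.0, 357.0, 181.0], 0.77), ([174.0, 211.0, 208.0, 249.0], 0.16)]
n2_trap [([277.0, 203.0, 317.0, 244.0], 0.82)]
tray [([218.0, 262.0, 316.0, 353.0], 0.92)]
ferrule [([230.0, 312.0, 239.0, 328.0], 0.63)]
spacer [([244.0, 282.0, 255.0, 294.0], 0.4)]
[0.7 3.1 0. ] [268.3 564.5 222.7] 18.700000000000003 87.88229138174749
```

View pics/top0.png

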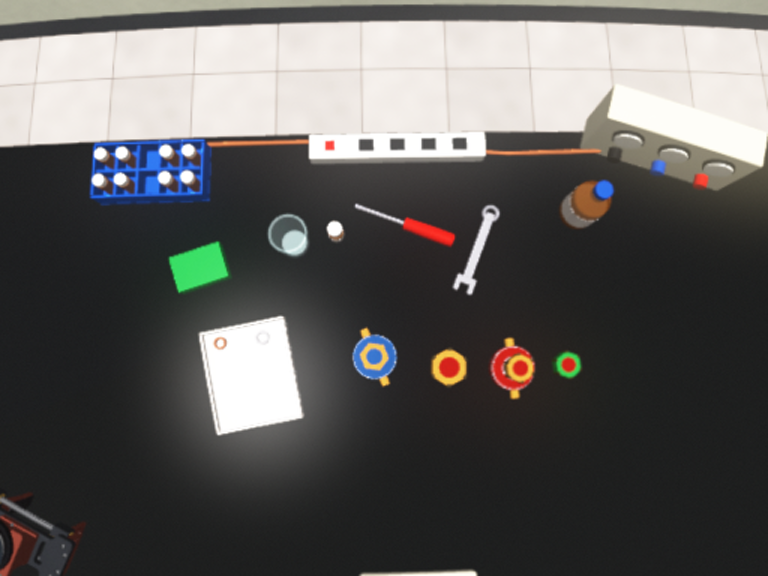

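View pics/side0.png

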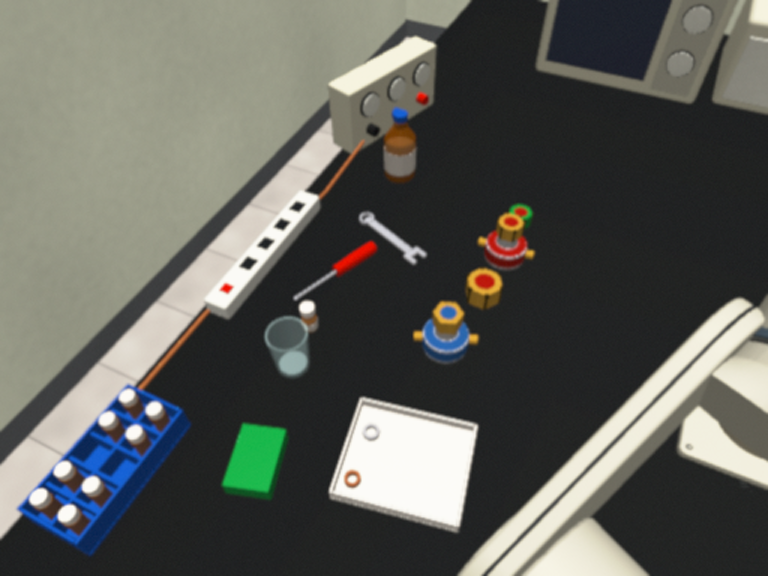

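```bash
python3 - <<'E'
from h import *
np.set_printoptions(precision=1,suppress=True)
t=ctrl.get_image("top")[:,:,::-1];s=ctrl.get_image("side")[:,:,::-1]
a=cv2.resize(t[220:270,320:360],None,fx=10,fy=10,interpolation=cv2.INTER_CUBIC)
b=cv2.resize(s[133:183,318:358],None,fx=10,fy=10,interpolation=cv2.INTER_CUBIC)
cv2.imwrite("pics/crop1.png",np.hstack([a,b]))
for z in(61,91): print(z,atz("top",(346.5,245.5),z),atz("side",(338.5,149),z))
print(tri((346.5,245.5),(339.5,148)))
print("tray",[atz("top",np.array(p)/1.5,24) for p in((200,332),(284,318),(302,418),(218,434))])
print("rings",atz("top",(147,228.5),14),atz("top",(175,225),14))
E
```

```text
61 [ 479.6 -191.2   61. ] [ 489.6 -213.7   61. ]
91 [ 480.  -184.4   91. ] [ 483.7 -181.1   91. ]
(array([ 481. , -183.5,   93.7]), np.float64(1.9049899400070311))
tray [array([557.9, 393.8,  24. ]), array([581.4, 236. ,  24. ]), array([397.6, 203.5,  24. ]), array([370.2, 358.6,  24. ])]
rings [537.8 357.5  14. ] [546.4 278.1  14. ]
```

View pics/crop1.png

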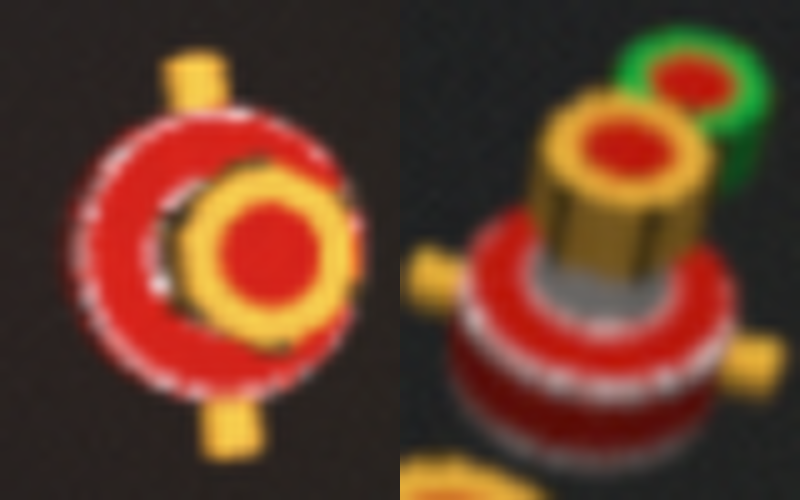

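```bash
cat >> h.py <<'E'
from scipy.spatial.transform import Rotation as R
np.set_printoptions(precision=2,suppress=True)
def st():
    o=ctrl.get_obs();m=R.from_rotvec(o["orientation"]).as_matrix()
    print("t %.2f w %.2f g %.1f q6 %.2f yaw %.2f"%(o["t"],o["width"],o["grasp_force"],o["qpos"][5],np.degrees(np.arctan2(m[1,1],m[0,1]))),"pos",np.array(o["ee_pos"]),"F",np.array(o["ft_force"]),"Ftool",m.T@np.array(o["ft_force"]),"Mtool",m.T@np.array(o["moment"]))
    return o,m
def go(P,yaw):
    o,m=st();print("shift",m.T@(np.array(P)-o["ee_pos"]),"rz",np.arctan2(m[1,1],m[0,1])-np.radians(yaw))
E
python3 - <<'E'
from h import *
P,e=tri((346.55,244.75),(340.55,147.55));print(P,e)
print(atz("top",(346.55,244.75),91),atz("side",(340.55,147.55),91))
# hexagon corners (top-rim notches) in top crop
for p in((258,158),(280,345),(175,215)):
    uv=((p[0]+.5)/10-.5+320,(p[1]+.5)/10-.5+220);w=atz("top",uv,91)-atz("top",(346.55,244.75),91);print(w,np.degrees(np.arctan2(w[1],w[0])))
go([*P[:2],150],36)
E
```

```text
[ 480.72 -183.9    95.57] 2.686419254215208
[ 481.98 -184.61   91.  ] [ 480.31 -189.31   91.  ]
[24.56  2.13  0.  ] 4.945348974588856
[-24.2   -1.63   0.  ] -176.1537034984137
[10.3  24.72  0.  ] 67.37844070103925
t 0.90 w 87.84 g 0.0 q6 -0.02 yaw 64.57 pos [268.33 564.45 222.69] F [-0.39  0.45  0.54] Ftool [ 0.55  0.24 -0.54] Mtool [ 0.05 -0.01  0.02]
shift [-513.13 -584.66   72.69] rz 0.49867934295997407
```

```bash
python3 -m creep '[{"translation":[-257,-293,20],"angular":[0,0,0.25],"jaw":1},{"translation":[-257,-293,20],"angular":[0,0,0.25],"jaw":1},{"translation":[-257,-293,20],"angular":[0,0,0.25],"jaw":1},{"translation":[-257,-293,20],"angular":[0,0,0.25],"jaw":1},{"translation":[-257,-293,20],"angular":[0,0,0.25],"jaw":1},{"translation":[-257,-293,20],"angular":[0,0,0.25],"jaw":1},{"translation":[-450,-513,50],"angular":[0,0,0.5],"jaw":1},{"translation":[-450,-513,50],"angular":[0,0,0.5],"jaw":1}]'; python3 -c "
from h import *
go([481,-186.5,110],35.5)"
```

```text
t: 1.9
ee_pos: [405.0, 82.7, 191.3]
orientation: [1.432, 2.795, 0.001]
ft_force: [1.4, 1.4, -0.1]
width: 87.7
grasp_force: 0.0
t 1.90 w 87.72 g 0.0 q6 -0.45 yaw 35.75 pos [405.03  82.66 191.35] F [ 1.42  1.39 -0.11] Ftool [0.3  1.96 0.11] Mtool [ 0.07 -0.01  0.08]
shift [-262.77  -95.7    81.4 ] rz 0.004312999452780963
```

```bash
python3 -m creep '[{"translation":[-260,-95,40],"angular":[0,0,0],"jaw":1},{"translation":[-260,-95,40],"angular":[0,0,0],"jaw":1},{"translation":[-260,-95,40],"angular":[0,0,0],"jaw":1},{"translation":[-260,-95,40],"angular":[0,0,0],"jaw":1},{"translation":[-260,-95,40],"angular":[0,0,0],"jaw":1},{"translation":[-260,-95,60],"angular":[0,0,0],"jaw":1},{"translation":[-260,-95,60],"angular":[0,0,0],"jaw":1},{"translation":[-260,-95,60],"angular":[0,0,0],"jaw":1}]'; python3 - <<'E'
from h import *
cv2.imwrite("pics/m1.png",np.hstack([cv2.resize(ctrl.get_image("top")[200:290,290:380,::-1],(400,400),interpolation=2),cv2.resize(ctrl.get_image("side")[105:195,290:380,::-1],(400,400),interpolation=2)]))
go([481,-186.5,66],35.5)
E
```

```text
t: 2.9
ee_pos: [480.2, -181.6, 131.5]
orientation: [1.427, 2.798, 0.0]
ft_force: [0.3, 0.2, -0.4]
width: 87.7
grasp_force: 0.0
t 3.00 w 88.19 g 0.0 q6 -1.01 yaw 35.97 pos [ 480.45 -181.52  131.81] F [ 0.49 -0.09  0.29] Ftool [-0.37  0.34 -0.29] Mtool [ 0.04 -0.06  0.03]
shift [-4.29 -2.52 65.81] rz 0.00817924102692158
```

View pics/m1.png

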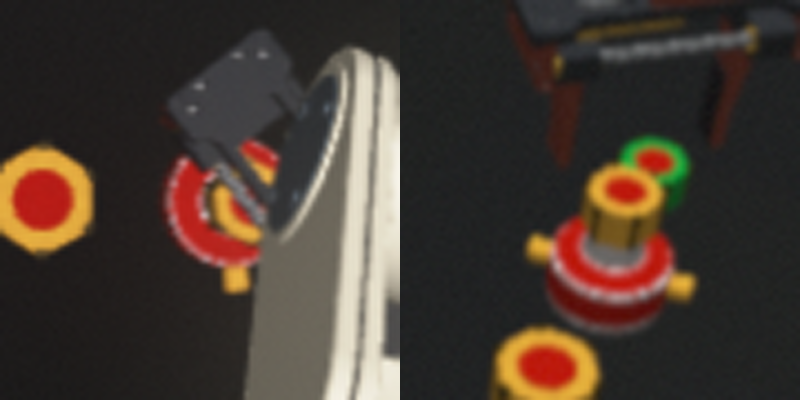

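```bash
python3 -c "
from h import *
print(proj('side',ctrl.get_obs()['ee_pos']))"; python3 -m creep '[{"translation":[-4.3,-2.5,20],"angular":[0,0,0.008],"jaw":1},{"translation":[-4.3,-2.5,40],"angular":[0,0,0.008],"jaw":1},{"translation":[-4.3,-2.5,60],"angular":[0,0,0.008],"jaw":0.8},{"translation":[-4.3,-2.5,65.5],"angular":[0,0,0.008],"jaw":0.7},{"translation":[-4.3,-2.5,65.5],"angular":[0,0,0.008],"jaw":0.6},{"translation":[-4.3,-2.5,65.5],"angular":[0,0,0.008],"jaw":0.58},{"translation":[-4.3,-2.5,65.5],"angular":[0,0,0.008],"jaw":0.56},{"translation":[-4.3,-2.5,65.5],"angular":[0,0,0.008],"jaw":0.56}]'; python3 -c "
from h import *
st()"
```

```text
[341.9 138.4]
t: 4.0
ee_pos: [480.7, -186.8, 65.9]
orientation: [1.439, 2.792, 0.0]
ft_force: [0.9, -0.6, -0.4]
width: 49.1
grasp_force: 0.0
t 4.00 w 49.11 g 0.0 q6 -1.01 yaw 35.46 pos [ 480.74 -186.84   65.95] F [ 0.92 -0.6  -0.44] Ftool [-1.02  0.4   0.44] Mtool [-0.03 -0.01  0.03]
```

```bash
python3 -m creep '[{"translation":[0,0,0],"angular":[0,0,0],"jaw":0.55},{"translation":[0,0,0],"angular":[0,0,0],"jaw":0.548},{"translation":[0,0,0],"angular":[0,0,0],"jaw":0.546},{"translation":[0,0,0],"angular":[0,0,0],"jaw":0.544},{"translation":[0,0,0],"angular":[0,0,0],"jaw":0.542},{"translation":[0,0,0],"angular":[0,0,0],"jaw":0.54},{"translation":[0,0,0],"angular":[0,0,0],"jaw":0.538},{"translation":[0,0,0],"angular":[0,0,0],"jaw":0.536}]'; python3 -c "
from h import *
st()"
```

```text
t: 5.0
ee_pos: [480.6, -186.7, 65.5]
orientation: [1.439, 2.792, 0.0]
ft_force: [-0.4, 0.1, -1.3]
width: 47.2
grasp_force: 0.2
t 5.00 w 47.20 g 0.2 q6 -1.01 yaw 35.46 pos [ 480.55 -186.74   65.53] F [-0.37  0.1  -1.25] Ftool [ 0.3  -0.24  1.25] Mtool [-0.01 -0.01 -0.04]
```

```bash
python3 -m creep '[{"translation":[0,0,0],"angular":[0,0,0],"jaw":0.534},{"translation":[0,0,0],"angular":[0,0,0],"jaw":0.532},{"translation":[0,0,0],"angular":[0,0,0],"jaw":0.53},{"translation":[0,0,0],"angular":[0,0,0],"jaw":0.528},{"translation":[0,0,0],"angular":[0,0,0],"jaw":0.526},{"translation":[0,0,0],"angular":[0,0,0],"jaw":0.524},{"translation":[0,0,0],"angular":[0,0,0],"jaw":0.522},{"translation":[0,0,0],"angular":[0,0,0],"jaw":0.522}]'; python3 -c "
from h import *
st()"
```

```text
t: 6.0
ee_pos: [481.0, -186.5, 65.6]
orientation: [1.439, 2.792, 0.001]
ft_force: [3.8, 4.6, -1.2]
width: 45.9
grasp_force: 2.9
t 6.00 w 45.93 g 2.9 q6 -1.01 yaw 35.46 pos [ 480.95 -186.49   65.57] F [ 3.77  4.63 -1.21] Ftool [1.59 5.75 1.22] Mtool [-0.89  0.25 -0.02]
```

```bash
python3 -m creep '[{"translation":[0,0.6,0],"angular":[0,0,0],"jaw":0.53},{"translation":[0,1.2,0],"angular":[0,0,0],"jaw":0.53},{"translation":[0,1.2,0],"angular":[0,0,0],"jaw":0.525},{"translation":[0,1.2,0],"angular":[0,0,0],"jaw":0.52},{"translation":[0,1.2,0],"angular":[0,0,0],"jaw":0.515},{"translation":[0,1.2,0],"angular":[0,0,0],"jaw":0.512},{"translation":[0,1.2,0],"angular":[0,0,0],"jaw":0.51},{"translation":[0,1.2,0],"angular":[0,0,0],"jaw":0.508}]'; python3 -c "
from h import *
st()"
```

```text
t: 7.0
ee_pos: [481.5, -186.0, 65.6]
orientation: [1.439, 2.792, 0.0]
ft_force: [-0.0, 0.7, -0.2]
width: 44.5
grasp_force: 0.2
t 7.00 w 44.46 g 0.2 q6 -1.01 yaw 35.46 pos [ 481.54 -186.03   65.55] F [-0.05  0.74 -0.16] Ftool [0.63 0.39 0.16] Mtool [-0.05 -0.04 -0.02]
```

```bash
python3 -m creep '[{"translation":[0,0,0],"angular":[0,0,0],"jaw":0.7},{"translation":[0,0,0],"angular":[0,0,0],"jaw":0.7},{"translation":[0,0,0],"angular":[0,0,-0.18],"jaw":0.7},{"translation":[0,0,0],"angular":[0,0,-0.36],"jaw":0.7},{"translation":[0,0,0],"angular":[0,0,-0.54],"jaw":0.7},{"translation":[0,0,0],"angular":[0,0,-0.72],"jaw":0.7},{"translation":[0,0,0],"angular":[0,0,-0.9],"jaw":0.7},{"translation":[0,0,0],"angular":[0,0,-1.047],"jaw":0.66}]';  python3 -m creep '[{"translation":[0,0,0],"angular":[0,0,0],"jaw":0.56},{"translation":[0,0,0],"angular":[0,0,0],"jaw":0.55},{"translation":[0,0,0],"angular":[0,0,0],"jaw":0.546},{"translation":[0,0,0],"angular":[0,0,0],"jaw":0.543},{"translation":[0,0,0],"angular":[0,0,0],"jaw":0.54},{"translation":[0,0,0],"angular":[0,0,0],"jaw":0.536},{"translation":[0,0,0],"angular":[0,0,0],"jaw":0.533},{"translation":[0,0,0],"angular":[0,0,0],"jaw":0.53}]'; python3 -c "
from h import *
st()"
```

```text
t: 8.0
ee_pos: [481.5, -186.1, 65.5]
orientation: [0.158, -3.138, -0.0]
ft_force: [-0.1, -0.5, 0.6]
width: 58.1
grasp_force: 0.0
t: 9.0
ee_pos: [481.2, -185.2, 65.4]
orientation: [0.148, -3.137, -0.002]
ft_force: [0.2, 6.8, 0.4]
width: 46.7
grasp_force: 3.5
t 9.00 w 46.72 g 3.5 q6 -2.06 yaw 95.41 pos [ 481.17 -185.22   65.41] F [0.15 6.78 0.41] Ftool [-0.79  6.74 -0.4 ] Mtool [-1.27 -0.25  0.01]
```

```bash
python3 -m creep '[{"translation":[0.5,1,0],"angular":[0,0,0],"jaw":0.54},{"translation":[1.1,1.9,0],"angular":[0,0,0],"jaw":0.54},{"translation":[1.1,1.9,0],"angular":[0,0,0],"jaw":0.53},{"translation":[1.1,1.9,0],"angular":[0,0,0],"jaw":0.525},{"translation":[1.1,1.9,0],"angular":[0,0,0],"jaw":0.52},{"translation":[1.1,1.9,0],"angular":[0,0,0],"jaw":0.515},{"translation":[1.1,1.9,0],"angular":[0,0,0],"jaw":0.512},{"translation":[1.1,1.9,0],"angular":[0,0,0],"jaw":0.51}]'; python3 -c "
from h import *
st()"
```

```text
t: 10.0
ee_pos: [480.2, -184.2, 65.5]
orientation: [0.149, -3.138, -0.0]
ft_force: [0.0, 0.2, -0.5]
width: 44.6
grasp_force: 0.2
t 10.00 w 44.64 g 0.2 q6 -2.06 yaw 95.45 pos [ 480.18 -184.2    65.51] F [ 0.04  0.22 -0.46] Ftool [-0.06  0.22  0.46] Mtool [-0.18 -0.02  0.03]
```

```bash
python3 -m creep '[{"translation":[0,0,0],"angular":[0,0,0],"jaw":0.507},{"translation":[0,0,0],"angular":[0,0,0],"jaw":0.504},{"translation":[0,0,0],"angular":[0,0,0],"jaw":0.501},{"translation":[0,0,0],"angular":[0,0,0],"jaw":0.498},{"translation":[0,0,0],"angular":[0,0,0],"jaw":0.49},{"translation":[0,0,0],"angular":[0,0,0],"jaw":0.47},{"translation":[0,0,0],"angular":[0,0,0],"jaw":0.45},{"translation":[0,0,0],"angular":[0,0,0],"jaw":0.4}]'; python3 -c "
from h import *
st()"
```

```text
t: 11.0
ee_pos: [480.1, -183.9, 65.4]
orientation: [0.149, -3.138, -0.001]
ft_force: [-0.4, 5.6, 0.1]
width: 43.6
grasp_force: 30.0
t 11.00 w 43.63 g 30.0 q6 -2.06 yaw 95.45 pos [ 480.05 -183.94   65.44] F [-0.38  5.6   0.15] Ftool [-0.15  5.61 -0.15] Mtool [-0.93 -0.19  0.06]
```

```bash
python3 -m creep '[{"translation":[0,0.3,0],"angular":[0,0,0],"jaw":0.4},{"translation":[0,0.6,0],"angular":[0,0,0],"jaw":0.4},{"translation":[0,0.6,0],"angular":[0,0,0.04],"jaw":0.4},{"translation":[0,0.6,0],"angular":[0,0,0.08],"jaw":0.4},{"translation":[0,0.6,0],"angular":[0,0,0.12],"jaw":0.4},{"translation":[0,0.6,0],"angular":[0,0,0.16],"jaw":0.4},{"translation":[0,0.6,0],"angular":[0,0,0.2],"jaw":0.4},{"translation":[0,0.6,0],"angular":[0,0,0.2],"jaw":0.4}]'; python3 -c "
from h import *
st()"
```

```text
t: 12.0
ee_pos: [480.5, -184.4, 66.0]
orientation: [0.163, 3.136, -0.002]
ft_force: [-1.7, -1.3, 3.6]
width: 44.1
grasp_force: 30.0
t 12.00 w 44.05 g 30.0 q6 -1.85 yaw 84.03 pos [ 480.51 -184.37   65.98] F [-1.74 -1.35  3.59] Ftool [ 1.59 -1.53 -3.59] Mtool [0.24 0.26 0.05]
```

```bash
python3 -m creep '[{"translation":[0,0,0],"angular":[0,0,0.03],"jaw":0.4},{"translation":[0,0,0],"angular":[0,0,0.06],"jaw":0.4},{"translation":[0,0,0],"angular":[0,0,0.09],"jaw":0.4},{"translation":[0,0,0],"angular":[0,0,0.12],"jaw":0.4},{"translation":[0,0,0],"angular":[0,0,0.15],"jaw":0.4},{"translation":[0,0,0],"angular":[0,0,0.18],"jaw":0.4},{"translation":[0,0,0],"angular":[0,0,0.2],"jaw":0.4},{"translation":[0,0,0],"angular":[0,0,0.2],"jaw":0.4}]'; python3 -c "
from h import *
st()"
```

```text
t: 13.0
ee_pos: [480.8, -184.0, 65.9]
orientation: [0.478, 3.104, -0.001]
ft_force: [-0.7, -0.3, 5.7]
width: 43.8
grasp_force: 30.0
t 13.00 w 43.75 g 30.0 q6 -1.65 yaw 72.49 pos [ 480.82 -184.02   65.9 ] F [-0.65 -0.27  5.67] Ftool [ 0.53 -0.45 -5.67] Mtool [ 0.15  0.03 -0.01]
```

```bash
python3 -m creep '[{"translation":[0,0,-0.1],"angular":[0,0,0.05],"jaw":0.4},{"translation":[0,0,-0.2],"angular":[0,0,0.1],"jaw":0.4},{"translation":[0,0,-0.3],"angular":[0,0,0.15],"jaw":0.4},{"translation":[0,0,-0.4],"angular":[0,0,0.2],"jaw":0.4},{"translation":[0,0,-0.5],"angular":[0,0,0.25],"jaw":0.4},{"translation":[0,0,-0.6],"angular":[0,0,0.3],"jaw":0.4},{"translation":[0,0,-0.6],"angular":[0,0,0.3],"jaw":0.4},{"translation":[0,0,-0.6],"angular":[0,0,0.3],"jaw":0.4}]'; python3 -c "
from h import *
st()"
```

```text
t: 14.0
ee_pos: [481.0, -184.0, 66.5]
orientation: [0.936, 2.997, -0.0]
ft_force: [-0.0, -0.1, 5.1]
width: 43.7
grasp_force: 30.0
t 14.00 w 43.72 g 30.0 q6 -1.35 yaw 55.31 pos [ 480.98 -184.02   66.54] F [-0.04 -0.08  5.13] Ftool [-0.02 -0.09 -5.13] Mtool [0.08 0.05 0.03]
```

```bash
python3 -m creep '[{"translation":[0,0,-0.2],"angular":[0,0,0.05],"jaw":0.4},{"translation":[0,0,-0.4],"angular":[0,0,0.1],"jaw":0.4},{"translation":[0,0,-0.6],"angular":[0,0,0.15],"jaw":0.4},{"translation":[0,0,-0.8],"angular":[0,0,0.2],"jaw":0.4},{"translation":[0,0,-1],"angular":[0,0,0.25],"jaw":0.4},{"translation":[0,0,-1.2],"angular":[0,0,0.3],"jaw":0.4},{"translation":[0,0,-1.2],"angular":[0,0,0.3],"jaw":0.4},{"translation":[0,0,-1.2],"angular":[0,0,0.3],"jaw":0.4}]'; python3 -c "
from h import *
st()"
```

```text
t: 15.0
ee_pos: [480.9, -184.0, 67.6]
orientation: [1.371, 2.825, 0.0]
ft_force: [2.4, -0.8, 3.9]
width: 44.0
grasp_force: 30.0
t 15.00 w 44.02 g 30.0 q6 -1.06 yaw 38.20 pos [ 480.91 -183.97   67.62] F [ 2.41 -0.79  3.88] Ftool [-2.12  1.41 -3.87] Mtool [-0.01 -0.23 -0.01]
```

```bash
python3 -m creep '[{"translation":[0,0,0],"angular":[0,0,0.06],"jaw":0.4},{"translation":[0,0,-0.1],"angular":[0,0,0.12],"jaw":0.4},{"translation":[0,0,-0.2],"angular":[0,0,0.18],"jaw":0.4},{"translation":[0,0,-0.3],"angular":[0,0,0.24],"jaw":0.4},{"translation":[0,0,-0.4],"angular":[0,0,0.3],"jaw":0.4},{"translation":[0,0,-0.5],"angular":[0,0,0.35],"jaw":0.4},{"translation":[0,0,-0.6],"angular":[0,0,0.35],"jaw":0.4},{"translation":[0,0,-0.6],"angular":[0,0,0.35],"jaw":0.4}]'; python3 -c "
from h import *
st()"
```

```text
t: 16.0
ee_pos: [480.3, -183.8, 68.4]
orientation: [1.843, 2.544, -0.0]
ft_force: [-1.4, -0.4, 9.9]
width: 44.1
grasp_force: 30.0
t 16.00 w 44.09 g 30.0 q6 -0.71 yaw 18.15 pos [ 480.29 -183.82   68.41] F [-1.36 -0.43  9.88] Ftool [ 0.01 -1.43 -9.88] Mtool [ 0.37 -0.02 -0.06]
```

```bash
python3 -m creep '[{"translation":[0,0,-0.3],"angular":[0,0,0],"jaw":0.4},{"translation":[0,0,-0.6],"angular":[0,0,0],"jaw":0.4},{"translation":[0,0,-0.9],"angular":[0,0,0.03],"jaw":0.4},{"translation":[0,0,-1.1],"angular":[0,0,0.06],"jaw":0.4},{"translation":[0,0,-1.3],"angular":[0,0,0.1],"jaw":0.4},{"translation":[0,0,-1.4],"angular":[0,0,0.13],"jaw":0.4},{"translation":[0,0,-1.5],"angular":[0,0,0.15],"jaw":0.4},{"translation":[0,0,-1.5],"angular":[0,0,0.15],"jaw":0.4}]'; python3 -c "
from h import *
st()"
```

```text
t: 17.0
ee_pos: [480.2, -183.6, 69.4]
orientation: [2.03, 2.398, 0.0]
ft_force: [0.2, -0.0, 4.4]
width: 43.9
grasp_force: 30.0
t 17.00 w 43.92 g 30.0 q6 -0.55 yaw 9.50 pos [ 480.18 -183.65   69.44] F [ 0.17 -0.03  4.44] Ftool [-0.05  0.17 -4.44] Mtool [ 0.   -0.1  -0.01]
```

```bash
python3 -m creep '[{"translation":[0,0,-0.2],"angular":[0,0,0.05],"jaw":0.4},{"translation":[0,0,-0.4],"angular":[0,0,0.1],"jaw":0.4},{"translation":[0,0,-0.6],"angular":[0,0,0.15],"jaw":0.4},{"translation":[0,0,-0.8],"angular":[0,0,0.2],"jaw":0.4},{"translation":[0,0,-0.9],"angular":[0,0,0.25],"jaw":0.4},{"translation":[0,0,-1],"angular":[0,0,0.3],"jaw":0.4},{"translation":[0,0,-1],"angular":[0,0,0.3],"jaw":0.4},{"translation":[0,0,-1],"angular":[0,0,0.3],"jaw":0.4}]'; python3 -c "
from h import *
st()"
```

```text
t: 18.0
ee_pos: [480.1, -183.6, 70.3]
orientation: [-2.364, -2.069, 0.0]
ft_force: [0.5, -0.5, 2.9]
width: 44.3
grasp_force: 30.0
t 18.00 w 44.33 g 30.0 q6 -0.26 yaw -7.62 pos [ 480.1  -183.6    70.34] F [ 0.54 -0.52  2.89] Ftool [-0.44  0.6  -2.89] Mtool [-0.01 -0.06 -0.01]
```

```bash
python3 -m creep '[{"translation":[0,0,-0.1],"angular":[0,0,0.05],"jaw":0.4},{"translation":[0,0,-0.3],"angular":[0,0,0.1],"jaw":0.4},{"translation":[0,0,-0.4],"angular":[0,0,0.15],"jaw":0.4},{"translation":[0,0,-0.5],"angular":[0,0,0.2],"jaw":0.4},{"translation":[0,0,-0.6],"angular":[0,0,0.25],"jaw":0.4},{"translation":[0,0,-0.7],"angular":[0,0,0.3],"jaw":0.4},{"translation":[0,0,-0.7],"angular":[0,0,0.3],"jaw":0.4},{"translation":[0,0,-0.7],"angular":[0,0,0.3],"jaw":0.4}]'; python3 -c "
from h import *
st()"
```

```text
t: 19.0
ee_pos: [480.2, -183.7, 71.4]
orientation: [2.647, 1.692, 0.0]
ft_force: [-0.4, -0.3, 7.2]
width: 43.7
grasp_force: 30.0
t 19.00 w 43.71 g 30.0 q6 0.04 yaw -24.81 pos [ 480.22 -183.71   71.42] F [-0.37 -0.3   7.21] Ftool [-0.43 -0.21 -7.21] Mtool [ 0.15 -0.14 -0.1 ]
```

```bash
python3 -m creep '[{"translation":[0,0,-0.4],"angular":[0,0,0],"jaw":0.4},{"translation":[0,0,-0.8],"angular":[0,0,0],"jaw":0.4},{"translation":[0,0,-1.2],"angular":[0,0,0.03],"jaw":0.4},{"translation":[0,0,-1.5],"angular":[0,0,0.07],"jaw":0.4},{"translation":[0,0,-1.7],"angular":[0,0,0.11],"jaw":0.4},{"translation":[0,0,-1.9],"angular":[0,0,0.15],"jaw":0.4},{"translation":[0,0,-2.1],"angular":[0,0,0.2],"jaw":0.4},{"translation":[0,0,-2.1],"angular":[0,0,0.2],"jaw":0.4}]'; python3 -c "
from h import *
st()"
```

```text
t: 20.0
ee_pos: [479.7, -183.5, 72.9]
orientation: [-2.803, -1.417, 0.001]
ft_force: [-0.3, -0.6, -1.6]
width: 44.1
grasp_force: 30.0
t 20.00 w 44.11 g 30.0 q6 0.25 yaw -36.35 pos [ 479.68 -183.5    72.89] F [-0.33 -0.62 -1.63] Ftool [-0.69  0.1   1.63] Mtool [ 0.01 -0.12  0.01]
```

```bash
python3 -m creep '[{"translation":[0,0,-0.2],"angular":[0,0,0.05],"jaw":0.4},{"translation":[0,0,-0.4],"angular":[0,0,0.1],"jaw":0.4},{"translation":[0,0,-0.6],"angular":[0,0,0.15],"jaw":0.4},{"translation":[0,0,-0.8],"angular":[0,0,0.2],"jaw":0.4},{"translation":[0,0,-1.0],"angular":[0,0,0.25],"jaw":0.4},{"translation":[0,0,-1.2],"angular":[0,0,0.3],"jaw":0.4},{"translation":[0,0,-1.2],"angular":[0,0,0.3],"jaw":0.4},{"translation":[0,0,-1.2],"angular":[0,0,0.3],"jaw":0.4}]'; python3 -c "
from h import *
st()"
```

```text
t: 21.0
ee_pos: [479.8, -183.5, 74.2]
orientation: [-2.983, -0.985, 0.001]
ft_force: [0.2, 0.5, -0.9]
width: 43.7
grasp_force: 30.0
t 21.00 w 43.70 g 30.0 q6 0.54 yaw -53.45 pos [ 479.81 -183.54   74.22] F [ 0.17  0.48 -0.88] Ftool [ 0.42 -0.29  0.88] Mtool [ 0.01 -0.1   0.02]
```

Good: floating in the play. Continue at the same rate.

```bash
python3 -m creep '[{"translation":[0,0,-0.2],"angular":[0,0,0.05],"jaw":0.4},{"translation":[0,0,-0.4],"angular":[0,0,0.1],"jaw":0.4},{"translation":[0,0,-0.6],"angular":[0,0,0.15],"jaw":0.4},{"translation":[0,0,-0.8],"angular":[0,0,0.2],"jaw":0.4},{"translation":[0,0,-1.0],"angular":[0,0,0.25],"jaw":0.4},{"translation":[0,0,-1.2],"angular":[0,0,0.3],"jaw":0.4},{"translation":[0,0,-1.2],"angular":[0,0,0.3],"jaw":0.4},{"translation":[0,0,-1.2],"angular":[0,0,0.3],"jaw":0.4}]'; python3 -c "
from h import *
st()"
```

```text
t: 22.0
ee_pos: [480.0, -183.6, 75.5]
orientation: [-3.097, -0.529, 0.0]
ft_force: [0.6, -0.4, -1.0]
width: 44.2
grasp_force: 30.0
t 22.00 w 44.24 g 30.0 q6 0.84 yaw -70.63 pos [ 480.04 -183.6    75.54] F [ 0.6  -0.36 -0.96] Ftool [0.45 0.54 0.96] Mtool [ 0.06 -0.19  0.01]
```

```bash
python3 -m creep '[{"translation":[0,0,-0.2],"angular":[0,0,0.05],"jaw":0.4},{"translation":[0,0,-0.4],"angular":[0,0,0.1],"jaw":0.4},{"translation":[0,0,-0.6],"angular":[0,0,0.15],"jaw":0.4},{"translation":[0,0,-0.8],"angular":[0,0,0.2],"jaw":0.4},{"translation":[0,0,-1.0],"angular":[0,0,0.25],"jaw":0.4},{"translation":[0,0,-1.2],"angular":[0,0,0.3],"jaw":0.4},{"translation":[0,0,-1.2],"angular":[0,0,0.3],"jaw":0.4},{"translation":[0,0,-1.2],"angular":[0,0,0.3],"jaw":0.4}]'; python3 -c "
from h import *
st()"
```

```text
t: 23.0
ee_pos: [480.1, -183.6, 76.8]
orientation: [-3.141, -0.06, 0.0]
ft_force: [-0.4, 0.2, -1.6]
width: 43.8
grasp_force: 30.0
t 23.00 w 43.85 g 30.0 q6 1.14 yaw -87.81 pos [ 480.1  -183.64   76.78] F [-0.37  0.21 -1.59] Ftool [-0.36 -0.23  1.59] Mtool [ 0.01 -0.12  0.01]
```

```bash
python3 -m creep '[{"translation":[0,0,-0.2],"angular":[0,0,0.06],"jaw":0.4},{"translation":[0,0,-0.5],"angular":[0,0,0.12],"jaw":0.4},{"translation":[0,0,-0.7],"angular":[0,0,0.18],"jaw":0.4},{"translation":[0,0,-1.0],"angular":[0,0,0.24],"jaw":0.4},{"translation":[0,0,-1.2],"angular":[0,0,0.3],"jaw":0.4},{"translation":[0,0,-1.5],"angular":[0,0,0.36],"jaw":0.4},{"translation":[0,0,-1.6],"angular":[0,0,0.4],"jaw":0.4},{"translation":[0,0,-1.6],"angular":[0,0,0.4],"jaw":0.4}]'; python3 -c "
from h import *
st()"
```

```text
t: 24.0
ee_pos: [480.2, -183.7, 78.4]
orientation: [3.09, -0.566, 0.0]
ft_force: [0.5, -0.2, -0.6]
width: 43.8
grasp_force: 30.0
t 24.00 w 43.82 g 30.0 q6 1.54 yaw -110.74 pos [ 480.17 -183.68   78.44] F [ 0.46 -0.16 -0.59] Ftool [ 0.49 -0.01  0.59] Mtool [-0.07 -0.11 -0.03]
```

```bash
python3 -m creep '[{"translation":[0,0,-0.3],"angular":[0,0,0.07],"jaw":0.4},{"translation":[0,0,-0.6],"angular":[0,0,0.14],"jaw":0.4},{"translation":[0,0,-0.9],"angular":[0,0,0.21],"jaw":0.4},{"translation":[0,0,-1.2],"angular":[0,0,0.28],"jaw":0.4},{"translation":[0,0,-1.5],"angular":[0,0,0.35],"jaw":0.4},{"translation":[0,0,-1.8],"angular":[0,0,0.42],"jaw":0.4},{"translation":[0,0,-2.1],"angular":[0,0,0.5],"jaw":0.4},{"translation":[0,0,-2.1],"angular":[0,0,0.5],"jaw":0.4}]'; python3 -c "
from h import *
st()"
```

```text
t: 25.0
ee_pos: [480.2, -183.7, 80.6]
orientation: [2.855, -1.312, 0.0]
ft_force: [-1.2, -0.2, -0.8]
width: 43.8
grasp_force: 30.0
t 25.00 w 43.76 g 30.0 q6 2.04 yaw -139.35 pos [ 480.17 -183.68   80.55] F [-1.18 -0.21 -0.77] Ftool [-0.61  1.04  0.77] Mtool [-0.14 -0.11  0.03]
```

Climbed 15 mm over 235°. Test with a slow 1.5 mm lift and a bit more turn.

```bash
python3 -m creep '[{"translation":[0,0,-0.3],"angular":[0,0,0.05],"jaw":0.4},{"translation":[0,0,-0.6],"angular":[0,0,0.1],"jaw":0.4},{"translation":[0,0,-0.9],"angular":[0,0,0.15],"jaw":0.4},{"translation":[0,0,-1.2],"angular":[0,0,0.2],"jaw":0.4},{"translation":[0,0,-1.6],"angular":[0,0,0.2],"jaw":0.4},{"translation":[0,0,-2.0],"angular":[0,0,0.2],"jaw":0.4},{"translation":[0,0,-2.4],"angular":[0,0,0.2],"jaw":0.4},{"translation":[0,0,-2.8],"angular":[0,0,0.2],"jaw":0.4}]'; python3 -c "
from h import *
st()"
```

```text
t: 26.0
ee_pos: [480.1, -183.7, 83.3]
orientation: [2.708, -1.592, -0.0]
ft_force: [0.7, 0.0, -1.5]
width: 43.8
grasp_force: 30.0
t 26.00 w 43.77 g 30.0 q6 2.24 yaw -150.88 pos [ 480.13 -183.68   83.33] F [ 0.7   0.04 -1.46] Ftool [ 0.3  -0.63  1.46] Mtool [-0.09 -0.11 -0.01]
```

```bash
python3 -m creep '[{"translation":[0,0,-0.4],"angular":[0,0,0],"jaw":0.4},{"translation":[0,0,-0.8],"angular":[0,0,0],"jaw":0.4},{"translation":[0,0,-1.2],"angular":[0,0,0],"jaw":0.4},{"translation":[0,0,-1.6],"angular":[0,0,0],"jaw":0.4},{"translation":[0,0,-2],"angular":[0,0,0],"jaw":0.4},{"translation":[0,0,-2.4],"angular":[0,0,0],"jaw":0.4},{"translation":[0,0,-2.8],"angular":[0,0,0],"jaw":0.4},{"translation":[0,0,-2.8],"angular":[0,0,0],"jaw":0.4}]'; python3 -c "
from h import *
st()"
```

```text
t: 27.0
ee_pos: [480.2, -183.7, 86.2]
orientation: [2.708, -1.592, 0.0]
ft_force: [-1.1, -0.5, -0.9]
width: 44.0
grasp_force: 30.0
t 27.00 w 43.95 g 30.0 q6 2.25 yaw -150.92 pos [ 480.22 -183.71   86.18] F [-1.06 -0.46 -0.92] Ftool [-0.11  1.15  0.92] Mtool [-0.04 -0.1  -0.  ]
```

```bash
python3 -m creep '[{"translation":[0,0,-4],"angular":[0,0,0],"jaw":0.4},{"translation":[0,0,-10],"angular":[0,0,0],"jaw":0.4},{"translation":[0,0,-18],"angular":[0,0,0],"jaw":0.4},{"translation":[0,0,-30],"angular":[0,0,0],"jaw":0.4},{"translation":[0,0,-45],"angular":[0,0,0],"jaw":0.4},{"translation":[0,0,-60],"angular":[0,0,0],"jaw":0.4},{"translation":[0,0,-70],"angular":[0,0,0],"jaw":0.4},{"translation":[0,0,-75],"angular":[0,0,0],"jaw":0.4}]'; python3 -c "
from h import *
go([442,291.7,150],-80)"
```

```text
t: 28.0
ee_pos: [480.4, -183.8, 162.0]
orientation: [-2.708, 1.592, -0.002]
ft_force: [0.1, -0.2, -1.0]
width: 44.0
grasp_force: 30.0
t 28.00 w 43.99 g 30.0 q6 2.25 yaw -150.92 pos [ 480.42 -183.77  162.04] F [ 0.07 -0.22 -1.02] Ftool [0.23 0.05 1.02] Mtool [-0.08 -0.09  0.04]
shift [-434.21 -197.51   11.81] rz -1.2377696460813905
```

```bash
python3 -m creep '[{"translation":[-20,-9,0],"angular":[0,0,-0.1],"jaw":0.4},{"translation":[-55,-25,0],"angular":[0,0,-0.2],"jaw":0.4},{"translation":[-95,-43,0],"angular":[0,0,-0.35],"jaw":0.4},{"translation":[-140,-64,0],"angular":[0,0,-0.5],"jaw":0.4},{"translation":[-185,-84,0],"angular":[0,0,-0.65],"jaw":0.4},{"translation":[-230,-105,0],"angular":[0,0,-0.8],"jaw":0.4},{"translation":[-275,-125,0],"angular":[0,0,-0.95],"jaw":0.4},{"translation":[-310,-141,0],"angular":[0,0,-1.1],"jaw":0.4}]'; python3 -c "
from h import *
go([442,291.7,60],-80)"
```

```text
t: 29.0
ee_pos: [452.2, 157.6, 161.1]
orientation: [3.141, 0.067, -0.0]
ft_force: [-0.1, -0.5, -0.5]
width: 43.8
grasp_force: 30.0
t 29.00 w 43.85 g 30.0 q6 1.84 yaw -87.56 pos [452.18 157.56 161.07] F [-0.11 -0.52 -0.46] Ftool [-0.13  0.52  0.46] Mtool [-0.04 -0.15 -0.04]
shift [  -4.42 -134.46  101.06] rz -0.1318937108862437
```

```bash
python3 -m creep '[{"translation":[-1,-30,0],"angular":[0,0,-0.05],"jaw":0.4},{"translation":[-3,-70,0],"angular":[0,0,-0.1],"jaw":0.4},{"translation":[-4,-105,10],"angular":[0,0,-0.132],"jaw":0.4},{"translation":[-4.4,-128,30],"angular":[0,0,-0.132],"jaw":0.4},{"translation":[-4.4,-134,55],"angular":[0,0,-0.132],"jaw":0.4},{"translation":[-4.4,-134,80],"angular":[0,0,-0.132],"jaw":0.4},{"translation":[-4.4,-134,98],"angular":[0,0,-0.132],"jaw":0.4},{"translation":[-4.4,-134,102],"angular":[0,0,-0.132],"jaw":0.4}]'; python3 - <<'E'
from h import *
st()
cv2.imwrite("pics/tray1.png",np.hstack([cv2.resize(ctrl.get_image("top")[180:310,110:240,::-1],(400,400),interpolation=2),cv2.resize(ctrl.get_image("side")[220:370,190:340,::-1],(400,400),interpolation=2)]))
E
```

```text
t: 30.0
ee_pos: [442.7, 289.0, 58.0]
orientation: [3.129, 0.264, -0.003]
ft_force: [0.3, 0.2, -0.9]
width: 43.8
grasp_force: 30.0
t 30.00 w 43.80 g 30.0 q6 1.96 yaw -80.34 pos [442.69 289.    57.98] F [ 0.31  0.24 -0.85] Ftool [ 0.34 -0.19  0.85] Mtool [-0.02 -0.12  0.01]
```

View pics/tray1.png

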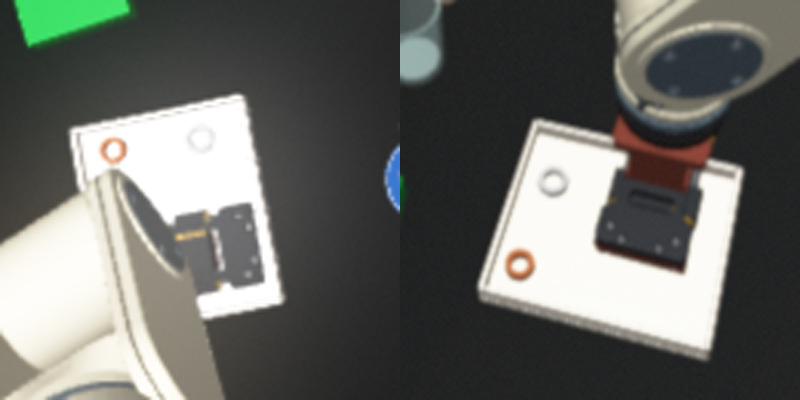

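```bash
python3 -m creep '[{"translation":[0,-1,10],"angular":[0,0,0],"jaw":0.4},{"translation":[0,-2,20],"angular":[0,0,0],"jaw":0.4},{"translation":[0,-2,30],"angular":[0,0,0],"jaw":0.4},{"translation":[0,-2,37],"angular":[0,0,0],"jaw":0.4},{"translation":[0,-2,42],"angular":[0,0,0],"jaw":0.4},{"translation":[0,-2,45],"angular":[0,0,0],"jaw":0.4},{"translation":[0,-2,46],"angular":[0,0,0],"jaw":0.4},{"translation":[0,-2,46.5],"angular":[0,0,0],"jaw":0.4}]'; python3 -c "
from h import *
st()"
```

```text
t: 31.1
ee_pos: [443.1, 291.6, 12.7]
orientation: [-3.13, -0.265, -0.0]
ft_force: [-0.3, -0.4, -0.8]
width: 43.8
grasp_force: 30.0
t 31.10 w 43.79 g 30.0 q6 1.96 yaw -80.33 pos [443.15 291.57  12.74] F [-0.33 -0.41 -0.85] Ftool [-0.4   0.35  0.85] Mtool [ 0.06 -0.13  0.02]
```

```bash
python3 -m creep '[{"translation":[0,0,0.4],"angular":[0,0,0],"jaw":0.4},{"translation":[0,0,0.8],"angular":[0,0,0],"jaw":0.4},{"translation":[0,0,1.2],"angular":[0,0,0],"jaw":0.4},{"translation":[0,0,1.5],"angular":[0,0,0],"jaw":0.4},{"translation":[0,0,1.8],"angular":[0,0,0],"jaw":0.4},{"translation":[0,0,2.1],"angular":[0,0,0],"jaw":0.4},{"translation":[0,0,2.4],"angular":[0,0,0],"jaw":0.4},{"translation":[0,0,2.4],"angular":[0,0,0],"jaw":0.4}]'; python3 -c "
from h import *
st()"
```

```text
t: 32.1
ee_pos: [443.0, 291.5, 10.2]
orientation: [3.13, 0.265, -0.0]
ft_force: [-0.4, 1.2, -1.0]
width: 44.2
grasp_force: 30.0
t 32.10 w 44.19 g 30.0 q6 1.96 yaw -80.33 pos [442.98 291.5   10.17] F [-0.41  1.16 -1.03] Ftool [-0.21 -1.21  1.03] Mtool [ 0.04 -0.16  0.01]
```

```bash
python3 -m creep '[{"translation":[0,0,0.3],"angular":[0,0,0],"jaw":0.4},{"translation":[0,0,0.6],"angular":[0,0,0],"jaw":0.4},{"translation":[0,0,0.9],"angular":[0,0,0],"jaw":0.4},{"translation":[0,0,1.2],"angular":[0,0,0],"jaw":0.4},{"translation":[0,0,1.4],"angular":[0,0,0],"jaw":0.4},{"translation":[0,0,1.6],"angular":[0,0,0],"jaw":0.4},{"translation":[0,0,1.8],"angular":[0,0,0],"jaw":0.4},{"translation":[0,0,1.8],"angular":[0,0,0],"jaw":0.4}]'; python3 -c "
from h import *
st()"
```

```text
t: 33.1
ee_pos: [443.0, 291.5, 8.4]
orientation: [3.13, 0.265, -0.0]
ft_force: [-0.7, 0.3, -1.2]
width: 43.9
grasp_force: 30.0
t 33.10 w 43.89 g 30.0 q6 1.96 yaw -80.33 pos [443.03 291.49   8.42] F [-0.65  0.29 -1.23] Ftool [-0.59 -0.4   1.23] Mtool [-0.02 -0.13 -0.03]
```

```bash
python3 -m creep '[{"translation":[0,0,0.2],"angular":[0,0,0],"jaw":0.4},{"translation":[0,0,0.4],"angular":[0,0,0],"jaw":0.4},{"translation":[0,0,0.6],"angular":[0,0,0],"jaw":0.4},{"translation":[0,0,0.8],"angular":[0,0,0],"jaw":0.4},{"translation":[0,0,1],"angular":[0,0,0],"jaw":0.4},{"translation":[0,0,1.1],"angular":[0,0,0],"jaw":0.4},{"translation":[0,0,1.2],"angular":[0,0,0],"jaw":0.4},{"translation":[0,0,1.2],"angular":[0,0,0],"jaw":0.4}]'; python3 -c "
from h import *
st()"
```

```text
t: 34.1
ee_pos: [443.0, 291.5, 8.1]
orientation: [-3.13, -0.265, -0.0]
ft_force: [-2.6, -2.0, 11.7]
width: 44.2
grasp_force: 30.0
t 34.10 w 44.19 g 30.0 q6 1.96 yaw -80.33 pos [443.05 291.5    8.11] F [-2.56 -1.99 11.65] Ftool [ -2.85   1.53 -11.65] Mtool [-0.17 -0.62  0.01]
```

Contact with the floor. Ease off the pressure, open gently, then rise.

```bash
python3 -m creep '[{"translation":[0,0,-0.6],"angular":[0,0,0],"jaw":0.4},{"translation":[0,0,-0.8],"angular":[0,0,0],"jaw":0.5},{"translation":[0,0,-0.8],"angular":[0,0,0],"jaw":0.53},{"translation":[0,0,-0.8],"angular":[0,0,0],"jaw":0.57},{"translation":[0,0,-0.8],"angular":[0,0,0],"jaw":0.63},{"translation":[0,0,-0.8],"angular":[0,0,0],"jaw":0.7},{"translation":[0,0,-0.8],"angular":[0,0,0],"jaw":0.7},{"translation":[0,0,-0.8],"angular":[0,0,0],"jaw":0.7}]'; python3 -m creep '[{"translation":[0,0,-5],"angular":[0,0,0],"jaw":0.7},{"translation":[0,0,-12],"angular":[0,0,0],"jaw":0.7},{"translation":[0,0,-22],"angular":[0,0,0],"jaw":0.7},{"translation":[0,0,-40],"angular":[0,0,0],"jaw":0.7},{"translation":[0,0,-70],"angular":[0,0,0],"jaw":0.7},{"translation":[0,0,-110],"angular":[0,0,0],"jaw":0.7},{"translation":[0,0,-160],"angular":[0,0,0],"jaw":0.7},{"translation":[0,0,-160],"angular":[0,0,0],"jaw":0.7}]'; python3 - <<'E'
from h import *
st()
cv2.imwrite("pics/end.png",np.hstack([cv2.resize(ctrl.get_image("top")[180:310,110:240,::-1],(400,400),interpolation=2),cv2.resize(ctrl.get_image("side")[220:370,190:340,::-1],(400,400),interpolation=2)]))
E
```

```text
t: 35.1
ee_pos: [443.1, 291.5, 8.0]
orientation: [-3.13, -0.265, -0.0]
ft_force: [-0.1, -0.2, -0.1]
width: 61.6
grasp_force: 0.0
t: 36.1
ee_pos: [445.4, 293.0, 172.9]
orientation: [-3.126, -0.264, -0.012]
ft_force: [1.0, -0.2, 0.0]
width: 61.0
grasp_force: 0.0
t 36.10 w 60.95 g 0.0 q6 1.96 yaw -80.33 pos [445.38 292.98 172.91] F [ 0.98 -0.23  0.02] Ftool [ 0.93  0.39 -0.02] Mtool [-0.03 -0.17 -0.01]
```

View pics/end.png

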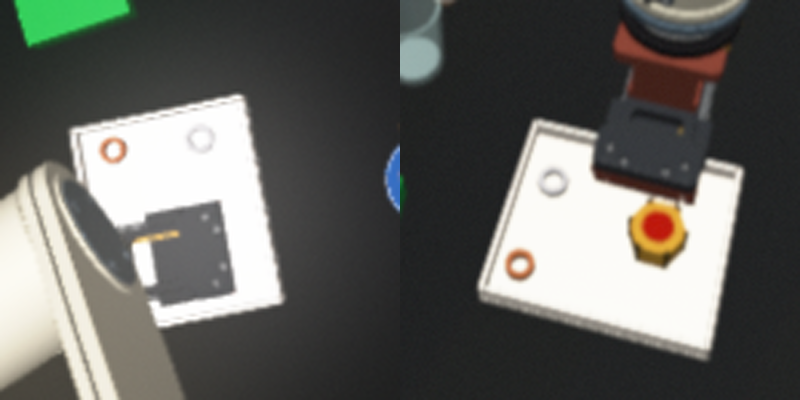

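The side view shows the cap standing upright in the tray, with its dot at about (657,226) in the crop. The rings haven't moved and the gripper is clear. Handing in.

```bash
python3 -c "
from workcell import ctrl
print(ctrl.close_job())"
```

```text
the job is handed in; nothing more can be done
None
```

The hydrogen cap came off by its thread and stands open side down on the tray floor, released; I handed the job in at about 36 s of the 67 s, and no verdict was returned.

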